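# Open a press-and-turn safety cap

### The arm

A 6-joint arm with a two-finger parallel gripper is mounted at the origin on the work surface; the furniture and walls round the work are solid. World frame = base frame: x ahead of the robot, y to its left, z up, the work surface at z = 0. Lengths are in m, angles in rad, forces in N, time in s.
With the tool pointing down it reaches from about 0.3 to 0.85 m from the base axis. Payload 5.4 kg.
Tool frame: the origin (TCP) lies at the very end of the fingers, on their centre line; the grasp point (between the pads) lies arm.hold_point_z behind it (arm.hold_point_z is the distance from the TCP to the grasp point, in m); x points along the fingers, y is the direction in which the jaws open and shut, and the axes are right-handed (so a half turn about x gives the same grasp; the last joint's range is limited). The gripper opens to 85 mm and grips with 20 to 120 N. Pads are 22 mm wide; open, the fingers measure 114 mm over their backs; the gripper's body (76 mm by 85 mm) begins 54 mm behind the grasp point. The pads swing forward as they close: fully open they stand 13 mm farther back than shut.
Start: joints at [-1.441, 0.158, 1.597, -0, 1.386, -0.21], TCP at [0.192, -0.542, 0.231] pointing down, gripper open.
Joint ranges: [-2.91, 2.91], [-0.94, 2.29], [0.18, 2.7], [-1.29, 4.43], [0.17, 2.64], [-3, 3]. Speed limits (rad/s): [2.57, 2.57, 3.14, 3.14, 3.14, 3.14].

### API

Orientations are given as a unit quaternion [x, y, z, w].
In Python, from plant import arm gives the robot as it stands.
- The arm moves only by the tool carry_out, never from a script. Its argument "targets" is a list of rows, each an object with "slide": the shift along the tool's x, y, z in m, a list of three; "rot": the turn, a rotation vector about the tool's x, y, z in degrees, a list of three; "fingers": the opening, from 0 (shut) to 1 (fully open). A call has 1 to 20 rows; each row shifts and turns the pose as measured when the row begins, along the tool's axes as they then stand; what a row does not reach is not made up. A row lasts 1/10 s, in which the tool goes at most 50 mm and 8.59 degrees, less where a joint would pass 70% of its speed; a pose out of reach is approached as far as the arm can. A call is refused whole if a number of a shift passes 0.05 or a number of a turn 8.59, either way. A call with a gripper value outside its range is refused whole. The fingers move at their own pace and stop on an object; "force" is the grip in N (left out, the last holds). Time passes only in rows, so rows that do not move let the fingers close. It gives the time, the measured TCP pose, the force and the opening at its end, in the units of the state.
- arm.observe(): the state, without advancing time (a new reading comes with each control period).
- arm.grab_frame(name): name is "side" or "top"; returns a dict with "image" (384x512x3 uint8, blue, green, red), "intrinsics" (3x3 intrinsics, pixels), "R" (3x3) and "t" (3): a world point X has camera coordinates R X + t. Camera axes: x right, y down, z forward; pixel columns grow to the right and rows downward; lengths in m; the calibration is good to about 2 mm. A picture is of the moment at which its call begins. There is no depth.
- arm.finish_job(): hands the job in, once; it reports no verdict.
The state is a dict: "clock": time; "joint_positions": joint angles; "joint_velocities": joint speeds; "joint_efforts": joint torques, N m; "tool_pos": TCP position; "tcp_rot": TCP orientation; "force": force on the tool from outside, world axes, zero at the start; "torque": the same for the moment, N m; "width": finger opening in m.
Only numpy, scipy, OpenCV 4.12 (cv2) and the standard library are available. Lean on these libraries where they do the work, as an engineer would, in place of code of your own. Each camera call takes 0.05 s, during which the arm holds its last target.

### The job

Open the white canister: push its red safety cap down against the spring and, keeping it pressed, turn it anticlockwise (seen from above) until it comes free; do not crush it down onto the collar below it or force it sideways. Lift the cap off and set it down gently in the grey tray, grip bar upwards and flat on the tray's floor. Leave the other things on the bench alone.

Things in the scene. Friction and masses are not known exactly. Their poses are not given: they have to be found in the camera images.
- canister: White plastic bottle with a yellow band, strapped to a dark steel block (130 x 100 mm) let into the bench; it cannot move, but the block stands 6 to 26 mm high, so all heights change with it. Origin: on the neck's axis, 6 mm below the block's top face; z up. Bottle 84 mm across, its flat shoulder 97.5 mm and the rim of its neck 128 mm above the origin; neck 40 mm across.
- cap: Red round safety cap, 60 mm across, 36 mm high, loose, about 90 g, locked on the canister's neck. Origin: on its axis, centre of the skirt's open lower edge; z up through the top. On its flat top stands a grip bar 16 mm thick (cap y), 44 mm long (cap x), 24.5 mm tall, top 60.5 mm above the origin. The neck reaches 11 mm into it. When locked, its x axis is the canister's within 2 degrees.
- cap_top (a point): Centre of the cap's flat round top face (foot of the grip bar), 36 mm above the cap's origin. A spring in the cap resists the push: 7 N at once, then 0.35 N per mm. It turns only when pressed 4 to 16 mm down (never the same, to be felt); 1.5 mm lower it meets a hard collar. The spring alone never gives over 13.5 N: a push of 15 to 20 N is right. Forces between cap and canister must sum to under 36 N.
- neck (a point): Point on the neck's axis where the locked cap's origin lies, 117 mm above the canister's origin; z up. Three lugs in the cap sit in notches under a track on the neck, with 1.5 mm of play sideways: side forces count too. Kept pressed, the cap turns anticlockwise from above; the lugs are clear after 57 degrees and meet an end stop at 69. Between these it lifts straight off. Unpressed, it only jams.
- tray: Grey square tray with a dark floor, fixed to the bench, 150 x 150 mm outside, walls 4 mm thick and 18 mm high. Origin: centre of its underside; the inner floor is 4 mm above it.
- hammer: Ball hammer with a dark handle, 300 mm long, lying on the bench; a bystander.
- big_nut: Dark hexagon nut, 39 mm wide, a bystander.
- small_nut: Pale hexagon nut, 27 mm wide, a bystander.
- pliers: Red-handled long-nosed pliers, 231 mm long, a bystander.
Things that resemble listed ones, but are neither listed nor needed, are in the scene too. Several things have the shape of the cap; the one meant has the colours described above. Of the things that look like the tray, the larger one is meant.

How it is judged:
By the outcome, as a careful person would: the job done as asked, in the order asked, and still so for the second after the job is handed in, with the robot touching nothing.
It also fails if it takes over 64 s, if anything falls off the work surface, if the arm or the gripper's body presses on something with over 40 N, if the wrist force passes 120 N, or if a joint passes its speed limit or range.

## Working session

There is one attempt and no reset: what is moved stays moved. The work goes in short steps, Python scripts to look and compute and a tool call to move; the robot and the scene stay as the last step left them, time stands still between calls to the robot, and variables do not carry over. Pictures are saved under pics/ and viewed, and the job is handed in when it is done.

Besides the shell and the picture viewer there is one more tool, called after ">>>" in YAML: its name, and indented under it one key for each argument. carry_out: Moves the arm, as the interface text tells. Its arguments: {"type":"object","properties":{"targets":{"type":"array","items":{"type":"object","properties":{"slide":{"type":"array","items":{"type":"number"}},"rot":{"type":"array","items":{"type":"number"}},"fingers":{"type":"number"}}}},"force":{"type":"number"}},"required":["targets"]}

```bash
ls; mkdir -p pics; python3 - <<'E'
from plant import arm
import cv2,numpy as np,pickle
d={}
for n in("top","side"):
    f=arm.grab_frame(n); d[n]=f; cv2.imwrite(f"pics/{n}0.png",f["image"])
    print(n,f["intrinsics"],f["R"],f["t"])
pickle.dump(d,open("f0.pkl","wb"))
print(arm.observe(),arm.hold_point_z)
E
```

```text
pics
top [[359.16697538   0.         252.998734  ]
 [  0.         359.16697538 195.20507322]
 [  0.           0.           1.        ]] [[-0.02278389 -0.9997336   0.00369203]
 [-0.99858917  0.02258032 -0.04806028]
 [ 0.04796411 -0.00478182 -0.99883761]] [0.01531711 0.57240015 1.58561191]
side [[436.93298538   0.         250.76943898]
 [  0.         436.93298538 190.3500533 ]
 [  0.           0.           1.        ]] [[ 0.9203423  -0.39031159 -0.02503825]
 [-0.17296426 -0.34875524 -0.92111517]
 [ 0.35078971  0.85207197 -0.38848415]] [-0.51856288  0.20248917  1.4945573 ]
{'clock': 0.1, 'joint_positions': array([-1.44105810e+00,  1.59023533e-01,  1.59811829e+00,  2.47354514e-05,
        1.38622117e+00, -2.10111000e-01]), 'joint_velocities': array([-0.00088909,  0.00017225, -0.00298303,  0.00041467, -0.00136183,
        0.00027733]), 'joint_efforts': array([-3.99052587e-04, -3.96990180e+01, -3.32338107e+01, -3.21986745e-04,
        4.14454815e-03,  8.77033017e-06]), 'tool_pos': array([ 0.19158155, -0.54155954,  0.2303883 ]), 'tcp_rot': array([ 0.69695642,  0.12020087, -0.69688895,  0.11895076]), 'force': array([-0.05827925, -0.49475082, -0.13237469]), 'torque': array([-0.04489325, -0.04187876, -0.0344254 ]), 'width': 0.08534117985222603} 0.0187
```

View pics/top0.png

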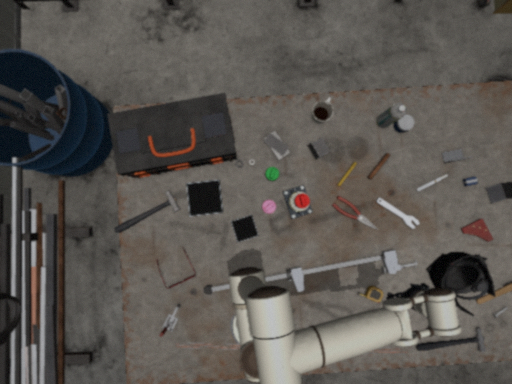

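View pics/side0.png

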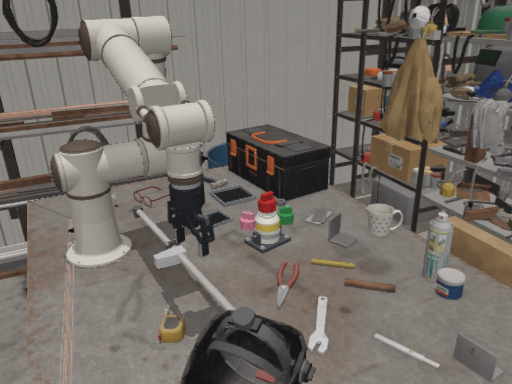

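The top view shows the canister with the red cap at about (302,201), the large tray at (205,197) and a smaller lookalike at (245,228). Loose green and pink caps lie at (272,174) and (269,206). I'll zoom in.

```bash
python3 - <<'E'
import cv2,numpy as np,pickle
d=pickle.load(open("f0.pkl","rb"))
a=d["top"]["image"][165:240,170:330]; b=d["side"]["image"][170:260,195:335]
A=cv2.resize(a,(800,375),interpolation=cv2.INTER_CUBIC);cv2.imwrite("pics/ztop0.png",A)
cv2.imwrite("pics/zside0.png",cv2.resize(b,(800,514),interpolation=cv2.INTER_CUBIC))
E
```

```text
(no output)
```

View pics/ztop0.png

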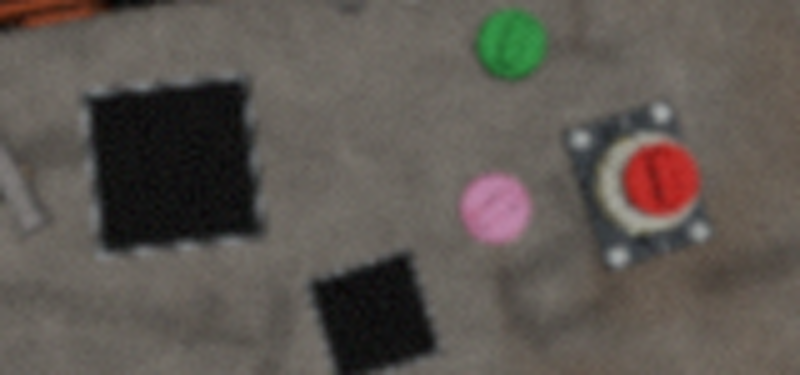

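View pics/zside0.png

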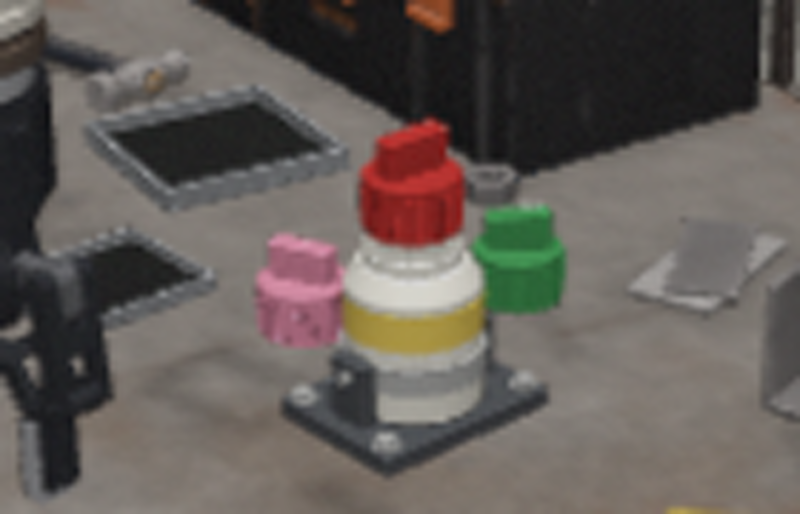

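```bash
cat > h.py <<'E'
import numpy as np,cv2
def ray(f,uv):
    K,R,t=f["intrinsics"],np.array(f["R"]),np.array(f["t"])
    d=R.T@np.linalg.solve(K,[uv[0],uv[1],1]); return -R.T@t,d/np.linalg.norm(d)
def onplane(f,uv,z):
    o,d=ray(f,uv); return o+d*(z-o[2])/d[2]
def proj(f,X):
    p=f["intrinsics"]@(np.array(f["R"])@np.array(X)+np.array(f["t"])); return p[:2]/p[2]
def tri(f,u,g,v):
    o1,d1=ray(f,u);o2,d2=ray(g,v)
    s=np.linalg.lstsq(np.c_[d1,-d2],o2-o1,rcond=None)[0]
    a,b=o1+s[0]*d1,o2+s[1]*d2; return (a+b)/2,np.linalg.norm(a-b)
E
python3 - <<'E'
from h import *
import pickle
d=pickle.load(open("f0.pkl","rb"));T,S=d["top"],d["side"]
print("cams",ray(T,(0,0))[0],ray(S,(0,0))[0])
def spot(f,u,r=2.5):
    g=cv2.cvtColor(f["image"],cv2.COLOR_BGR2GRAY).astype(float)
    for _ in range(5):
        yy,xx=np.mgrid[:384,:512];w=((xx-u[0])**2+(yy-u[1])**2<r*r)
        ww=np.clip(g-110,0,None)*w; u=((xx*ww).sum()/ww.sum(),(yy*ww).sum()/ww.sum())
    return np.array(u)
tb=[spot(T,(170+(x+.5)/5-.5,165+(y+.5)/5-.5)) for x,y in[(582,139),(662,113),(699,231),(618,257)]]
sb={i:spot(S,(195+x/5.714-.4,170+y/5.714-.4),3) for i,(x,y) in {1:(522,379),2:(386,441),3:(303,397)}.items()}
# correspondences unknown: compute by plane
for z in(.02,):
  for u in tb: X=onplane(T,u,z);print(u.round(2),X.round(4),proj(S,X).round(1))
  for k,u in sb.items(): print(k,u.round(2),onplane(S,u,z).round(4))
for n,f in d.items():
    hsv=cv2.cvtColor(f["image"],cv2.COLOR_BGR2HSV)
    m=(((hsv[...,0]<8)|(hsv[...,0]>172))&(hsv[...,1]>150)&(hsv[...,2]>60)).astype(np.uint8)
    nn,l,st,c=cv2.connectedComponentsWithStats(m)
    for i in range(1,nn):
        if st[i,4]>30: print(n,st[i],c[i].round(2))
E
```

```text
cams [0.4958891  0.00997016 1.61122198] [-0.01199657 -1.40525233  0.75414377]
[285.73 192.29] [ 0.582  -0.1432  0.02  ] [270.9 227.5]
[301.83 187.05] [ 0.6037 -0.2154  0.02  ] [285.5 235. ]
[309.52 210.92] [ 0.497  -0.2463  0.02  ] [261.2 245.8]
[293.17 215.91] [ 0.4766 -0.1733  0.02  ] [247.1 237.4]
1 [286.63 235.13] [ 0.6066 -0.2179  0.02  ]
2 [262.1  246.81] [ 0.497 -0.254  0.02 ]
3 [247.59 238.35] [ 0.4756 -0.1805  0.02  ]
top [295 194  15  14 155] [301.85 200.38]
side [374 112   7   9  47] [376.7  115.51]
side [362 155   8   8  46] [366.   158.15]
side [258 190  18  23 308] [266.85 202.29]
```

```bash
python3 - <<'E'
from h import *
import pickle
d=pickle.load(open("f0.pkl","rb"));T,S=d["top"],d["side"]
tb=[(285.73,192.29),(301.83,187.05),(309.52,210.92),(293.17,215.91)];sb=[None,(286.63,235.13),(262.1,246.81),(247.59,238.35)]
for a,b in zip(tb,sb):
    if b: X,e=tri(T,a,S,b);print(X.round(4),e.round(4))
for z in(.008,.014,.02,.026):
    P=np.array([onplane(T,a,z) for a in tb]);
    v=(P[0]+P[1]-P[2]-P[3])/2; w=(P[1]+P[2]-P[0]-P[3])/2
    print(z,P.mean(0).round(4),np.degrees(np.arctan2(v[1],v[0])),np.linalg.norm(v),np.linalg.norm(w))
# subpixel red masks: soft redness
for n,f,box in(("top",T,(288,186,317,216)),("side",S,(250,182,284,222))):
    x0,y0,x1,y1=box;c=f["image"][y0:y1,x0:x1].astype(float)
    r=np.clip(c[...,2]-c[...,:2].max(2),0,None)
    np.set_printoptions(linewidth=200); print(n,box);print(r[:, ::1].astype(int))
E
```

```text
[ 0.6054 -0.2162  0.0192] 0.0037
[ 0.4983 -0.2475  0.0161] 0.0028
[ 0.4773 -0.174   0.0162] 0.0016
0.008 [ 0.5401 -0.1961  0.008 ] 16.058054178673082 0.11116860820495594 0.07616274074425194
0.014 [ 0.54   -0.1953  0.014 ] 16.05805417867309 0.11075256372744519 0.07587770445396845
0.02 [ 0.5398 -0.1945  0.02  ] 16.05805417867309 0.11033651924993457 0.07559266816368491
0.026 [ 0.5396 -0.1938  0.026 ] 16.058054178673082 0.1099204747724238 0.0753076318734014
top (288, 186, 317, 216)
[[  3   3   3   5   5   2   5   1   1   1   0   1   0   0   0   0   2   2   5   6   5   4   5   5   5   6   5   9   6]
 [  4   4   4   6   5   1   5   2   0   0   0   0   0   0   0   0   0   6   3   6   5   6   5   7   6   4   8   5   9]
 [  3   3   2   2   0   2   0   0   0   0   0   0   0   0   0   0   0   2   4   6   6   6   7   7   5   5   6   5   7]
 [  0   1   0   0   0   0   0   0   0   0   0   0   0   0   0   0   0   1   8   6   4   3   6   5   3   5   4   4   7]
 [  0   0   0   0   0   0   0   0   0   0   0   0   0   0   0   0   0   0   7   5   2   6   4   5   7   5  10   7   7]
 [  0   0   0   0   0 
[... 2435 characters left out ...]
   0   0   0   0   0   1   6  12  10  10]
 [  5   0   0   0   0   0   0   0   0   0   0   0   0   0   0   0   0   0   0   0   0   0   0   2   6   6  11  11  12]
 [  6   2   0   0   0   0   0   0   0   0   0   0   0   0   0   0   0   0   0   0   0   1   2   9   8  11  11   7  10]
 [  4   4   0   0   0   0   0   0   0   0   0   0   0   0   0   0   0   2   2   5   8  12   9  10  11  12  11  12   8]
 [  6   4   1   0   0   0   0   0   0   0   0   0   0   1   2   7   7   7   9  12  11  11   8  13  11   9  12  12   8]]
side (250, 182, 284, 222)
[[ 0  0  0 ...  1  0  0]
 [ 5  1  1 ...  0  0  0]
 [ 6  6  6 ...  0  0  1]
 ...
 [43 43 42 ...  0  0  0]
 [46 46 46 ...  0  0  0]
 [46 46 46 ...  0  0  0]]
```

```bash
python3 - <<'E'
from h import *
import pickle
d=pickle.load(open("f0.pkl","rb"));T,S=d["top"],d["side"]
for z in(.155,.165,.175): print(z,onplane(T,(301.9,200.4),z))
X=np.array([.5398,-.1955,0])
for z in(.125,.161,.1855): print(z,proj(S,X+[0,0,z]),proj(T,X+[0,0,z]))
# side rows of red per column
c=S["image"][182:222,250:284].astype(float);r=c[...,2]-c[...,:2].max(2)
np.set_printoptions(linewidth=220,threshold=10**6)
print(r[4:34,4:28].astype(int))
# tray: dark mask
hsv=cv2.cvtColor(T["image"],cv2.COLOR_BGR2HSV)
m=(hsv[...,2]<45).astype(np.uint8);m[:, :180]=0;m[:,265:]=0;m[:170]=0;m[260:]=0
n,l,st,cc=cv2.connectedComponentsWithStats(m)
for i in range(1,n):
    if st[i,4]>100:
        q=cv2.minAreaRect(np.argwhere(l==i)[:,::-1].astype(np.float32));print(st[i],cc[i],q)
        b=cv2.boxPoints(q);P=np.array([onplane(T,u,.004) for u in b]);print(P.round(4).tolist(),P.mean(0),onplane(T,cc[i],.004))
E
```

```text
0.155 [ 0.54022839 -0.19493094  0.155     ]
0.165 [ 0.5399239  -0.19352387  0.165     ]
0.175 [ 0.53961942 -0.1921168   0.175     ]
0.125 [266.06416682 208.84309372] [301.02851618 200.74371567]
0.161 [265.94048008 199.06150854] [302.25114624 200.45282741]
0.1855 [265.85493549 192.29634025] [303.11844599 200.24647937]
[[  6   7   1   1   1  -2   1   1   0  -1   1  -1  -1  -1   0  -1   2   0  -2  -1  -2   0   0   0]
 [  6   6   6   6   2   1   0  -2   0   0   0   0   1   0   1  -2   0  -2   1  -2   1   0  -1  -2]
 [  6   6   5   5   6   4   1   3   0   0   1   0   0  -2  -1   1  -1  -1   0   1  -1   1  -1   0]
 [  7   5   6   6   6   5   5   6   3   1  -1   0  -1   0   1   0   0  -2  -1  -2   0  -2   0   1]
 [  7   6   6   5   6   6   5   5   5   2   2   1   1   0   1  28  44  21  -1  -1  -1   0  -1   2]
 [  5   5   6   6   6   6   6   5   5   5   5   8  28  48  56  78 100  81  41  15  -3   2   0   2]
 [  6   5   6   7   5   5   5   5   9  14  22  50  78 119 131 132 131 129  89  44  -2   0  -1  -1]
 [  5   6   6   5   6   5   8  20  48  77 116 132 131 133 128 128 122 107  96  49   0   
[... 2134 characters left out ...]
2   2   2   2   3   1   2   2   2   2   2   2   1  -6]]
[188 182  34  33 914] [204.297593   197.75820569] ((204.03048706054688, 197.77438354492188), (30.258241653442383, 31.031261444091797), 83.6598129272461)
[[0.628, 0.2973, 0.004], [0.6403, 0.1588, 0.004], [0.5052, 0.1463, 0.004], [0.493, 0.2843, 0.004]] [0.56664892 0.22166467 0.004     ] [0.56655722 0.22048282 0.004     ]
[233 216  24  25 395] [244.35443038 227.94936709] ((244.3594512939453, 227.95021057128906), (20.04408073425293, 19.924772262573242), 72.6459732055664)
[[0.4584, 0.0993, 0.004], [0.4829, 0.0138, 0.004], [0.3972, -0.0109, 0.004], [0.3728, 0.0744, 0.004]] [0.42782045 0.04412406 0.004     ] [0.42776535 0.04415199 0.004     ]
```

```bash
python3 - <<'E'
from h import *
import pickle
d=pickle.load(open("f0.pkl","rb"));S=d["side"]
C=np.array([.541,-.195,0]);cam=ray(S,(0,0))[0];v=(cam-C)[:2];v/=np.linalg.norm(v)
for zo in(.117,.121,.125,.129,.133,.137):
    p=C+[*(v*.03),zo]; b=np.degrees(16);bx=np.array([np.cos(np.radians(16)),np.sin(np.radians(16)),0]);by=np.array([-bx[1],bx[0],0])
    q=C+[0,0,zo+.0605]
    print(zo,proj(S,p).round(1),[proj(S,q+s*.022*bx+t*.008*by).round(1).tolist() for s,t in((-1,1),(-1,-1),(1,1),(1,-1))])
E
```

```text
0.117 [266.4 214.8] [[259.5, 195.5], [262.7, 196.9], [269.5, 191.9], [272.7, 193.3]]
0.121 [266.4 213.7] [[259.5, 194.4], [262.6, 195.8], [269.5, 190.8], [272.7, 192.2]]
0.125 [266.4 212.6] [[259.5, 193.2], [262.6, 194.7], [269.5, 189.7], [272.7, 191.1]]
0.129 [266.4 211.5] [[259.5, 192.1], [262.6, 193.5], [269.5, 188.6], [272.7, 190.0]]
0.133 [266.3 210.4] [[259.4, 191.0], [262.6, 192.4], [269.5, 187.5], [272.7, 188.9]]
0.137 [266.3 209.3] [[259.4, 189.9], [262.6, 191.3], [269.5, 186.4], [272.7, 187.8]]
```

```bash
cat >> h.py <<'E'
from scipy.spatial.transform import Rotation as Ro
def plan(s,p,yaw_ydir,dj=None):
    "target pos and tool-y dir yaw(deg) tool down; prints total slide/rot in tool frame"
    R=Ro.from_quat(s["tcp_rot"]).as_matrix()
    y=np.array([np.cos(np.radians(yaw_ydir)),np.sin(np.radians(yaw_ydir)),0]);x=np.array([0,0,-1.]);G=np.c_[x,y,np.cross(x,y)]
    return (R.T@(np.array(p)-s["tool_pos"])),Ro.from_matrix(R.T@G).as_rotvec(degrees=True)
E
python3 - <<'E'
from h import *
from plant import arm
s=arm.observe();R=Ro.from_quat(s["tcp_rot"]).as_matrix();print(R.round(3), np.degrees(np.arctan2(R[1,1],R[0,1])))
for yw in(106,-74): print(plan(s,(.541,-.195,.23),yw))
E
```

```text
[[-0.     0.333 -0.943]
 [ 0.002 -0.943 -0.333]
 [-1.    -0.002 -0.   ]] -70.52831550993325
(array([ 0.00092615, -0.21026207, -0.44495609]), array([-1.76528267e+02, -1.53424380e-01, -3.00708587e-02]))
(array([ 0.00092615, -0.21026207, -0.44495609]), array([ 3.47166415, -0.01951422,  0.0995634 ]))
```

>>> carry_out:
  targets:
    - {"slide": [-0.02, -0.015, -0.0318]}
    - {"slide": [0, -0.015, -0.0318]}
    - {"slide": [0, -0.015, -0.0318]}
    - {"slide": [0, -0.015, -0.0318]}
    - {"slide": [0, -0.015, -0.0318]}
    - {"slide": [0, -0.015, -0.0318]}
    - {"slide": [0, -0.015, -0.0318]}
    - {"slide": [0, -0.015, -0.0318]}
    - {"slide": [0, -0.015, -0.0318]}
    - {"slide": [0, -0.015, -0.0318]}
    - {"slide": [0, -0.015, -0.0318]}
    - {"slide": [0, -0.015, -0.0318]}
    - {"slide": [0, -0.015, -0.0318]}
    - {"slide": [0, -0.015, -0.0318]}

```text
$.targets[0]: bad value
```

```bash
cat > st.py <<'E'
from h import *
from plant import arm
import sys
s=arm.observe();R=Ro.from_quat(s["tcp_rot"]).as_matrix()
print("t%.2f"%s["clock"],"pos",s["tool_pos"].round(5),"yaw %.2f"%np.degrees(np.arctan2(R[1,1],R[0,1])),"axis",R[:,0].round(4),"F",s["force"].round(2),"M",s["torque"].round(3),"w %.4f"%s["width"],"j6 %.3f"%s["joint_positions"][5])
if len(sys.argv)>4:
    a=[float(v) for v in sys.argv[1:5]];d,r=plan(s,a[:3],a[3]);print("slide",d.round(4),"rot",r.round(2))
E
python3 st.py .541 -.195 .23 -74
```

```text
t0.10 pos [ 0.19158 -0.54156  0.23039] yaw -70.53 axis [-2.0e-04  1.8e-03 -1.0e+00] F [-0.06 -0.49 -0.13] M [-0.045 -0.042 -0.034] w 0.0853 j6 -0.210
slide [ 0.0009 -0.2103 -0.445 ] rot [ 3.47 -0.02  0.1 ]
```

>>> carry_out:
  targets:
    - {"slide": [-0.02, -0.015, -0.0318], "rot": [0.25, 0, 0], "fingers": 0.6}
    - {"slide": [0, -0.015, -0.0318], "rot": [0.25, 0, 0], "fingers": 0.6}
    - {"slide": [0, -0.015, -0.0318], "rot": [0.25, 0, 0], "fingers": 0.6}
    - {"slide": [0, -0.015, -0.0318], "rot": [0.25, 0, 0], "fingers": 0.6}
    - {"slide": [0, -0.015, -0.0318], "rot": [0.25, 0, 0], "fingers": 0.6}
    - {"slide": [0, -0.015, -0.0318], "rot": [0.25, 0, 0], "fingers": 0.6}
    - {"slide": [0, -0.015, -0.0318], "rot": [0.25, 0, 0], "fingers": 0.6}
    - {"slide": [0, -0.015, -0.0318], "rot": [0.25, 0, 0], "fingers": 0.6}
    - {"slide": [0, -0.015, -0.0318], "rot": [0.25, 0, 0], "fingers": 0.6}
    - {"slide": [0, -0.015, -0.0318], "rot": [0.25, 0, 0], "fingers": 0.6}
    - {"slide": [0, -0.015, -0.0318], "rot": [0.25, 0, 0], "fingers": 0.6}
    - {"slide": [0, -0.015, -0.0318], "rot": [0.25, 0, 0], "fingers": 0.6}
    - {"slide": [0, -0.015, -0.0318], "rot": [0.25, 0, 0], "fingers": 0.6}
    - {"slide": [0, -0.015, -0.0318], "rot": [0.25, 0, 0], "fingers": 0.6}

```text
clock: 1.5
tool_pos: [0.5604, -0.1929, 0.2452]
tcp_rot: [-0.699, -0.098, 0.703, -0.09]
force: [0.3, -0.2, 0.4]
width: 0.0512
```

```bash
python3 st.py .541 -.195 .23 -74
```

```text
t1.50 pos [ 0.56037 -0.19289  0.24518] yaw -74.67 axis [-0.0068  0.0106 -0.9999] F [ 0.31 -0.25  0.38] M [-0.03   0.014 -0.001] w 0.0512 j6 0.764
slide [ 0.0153 -0.0029  0.0192] rot [-0.67  0.21  0.69]
```

>>> carry_out:
  targets:
    - {"slide": [0, 0, 0], "rot": [0, 0, 0], "fingers": 0.5}
    - {"slide": [0.005, -0.001, 0.009], "rot": [-0.3, 0.1, 0.3], "fingers": 0.5}
    - {"slide": [0.005, -0.001, 0.008], "rot": [-0.3, 0.1, 0.3], "fingers": 0.5}
    - {"slide": [0, 0, 0], "rot": [0, 0, 0], "fingers": 0.5}

```text
clock: 1.9
tool_pos: [0.5439, -0.1919, 0.2324]
tcp_rot: [-0.699, -0.102, 0.701, -0.099]
force: [-0.1, -0.0, -1.0]
width: 0.0427
```

```bash
python3 st.py .541 -.195 .23 -74; python3 - <<'E'
from plant import arm
import cv2
for n,b in(("top",(160,240,240,370)),("side",(130,260,190,350))):
    f=arm.grab_frame(n)["image"][b[0]:b[1],b[2]:b[3]];cv2.imwrite(f"pics/{n}1.png",cv2.resize(f,None,fx=4,fy=4,interpolation=cv2.INTER_CUBIC))
E
```

```text
t1.90 pos [ 0.54392 -0.1919   0.23242] yaw -73.68 axis [-0.0035  0.0035 -1.    ] F [-0.12 -0.02 -1.02] M [-0.046 -0.052 -0.021] w 0.0427 j6 0.736
slide [0.0024 0.0022 0.0037] rot [0.32 0.14 0.25]
```

View pics/side1.png

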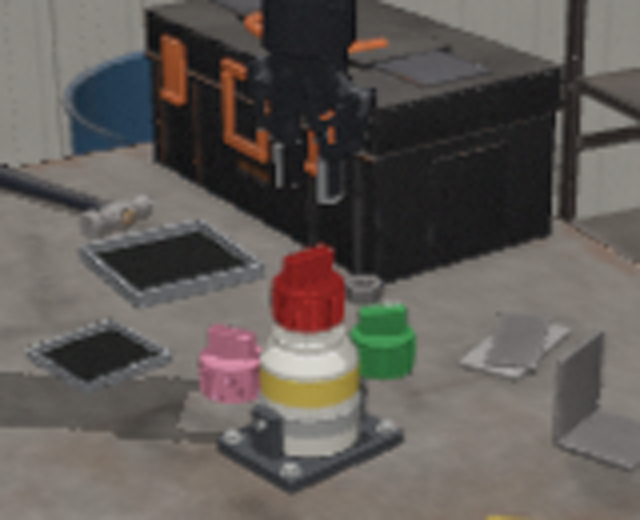

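>>> carry_out:
  targets:
    - {"slide": [0.012, 0.001, 0.002], "rot": [0.15, 0.07, 0.12], "fingers": 0.5}
    - {"slide": [0.012, 0.001, 0.002], "rot": [0.15, 0.07, 0.12], "fingers": 0.5}
    - {"slide": [0.01, 0, 0], "rot": [0, 0, 0], "fingers": 0.5}
    - {"slide": [0, 0, 0], "rot": [0, 0, 0], "fingers": 0.5}

```text
clock: 2.4
tool_pos: [0.541, -0.1966, 0.1964]
tcp_rot: [0.701, 0.097, -0.7, 0.098]
force: [-0.3, -0.2, -0.2]
width: 0.0425
```

```bash
python3 st.py .541 -.195 .175 -74; python3 -c "
from plant import arm
print(arm.observe()['joint_positions'])"
```

```text
t2.40 pos [ 0.54102 -0.19655  0.19643] yaw -74.14 axis [ 2.2e-03 -9.0e-04 -1.0e+00] F [-0.34 -0.19 -0.19] M [ 0.098  0.065 -0.007] w 0.0425 j6 0.735
slide [ 0.0214 -0.0015 -0.0004] rot [-0.14 -0.11 -0.08]
[-5.58541832e-01  1.85943791e-01  1.63603984e+00  4.42226431e-04
  1.31723413e+00  7.35303484e-01]
```

>>> carry_out:
  targets:
    - {"slide": [0.006, 0, 0], "rot": [0, 0, 0], "fingers": 0.5}
    - {"slide": [0.006, -0.001, 0], "rot": [0, -0.1, 0], "fingers": 0.5}
    - {"slide": [0.006, 0, 0], "rot": [0, 0, 0], "fingers": 0.5}
    - {"slide": [0.005, 0, 0], "rot": [0, 0, 0], "fingers": 0.4}
    - {"slide": [0.003, 0, 0], "rot": [0, 0, 0], "fingers": 0.35}
    - {"slide": [0, 0, 0], "rot": [0, 0, 0], "fingers": 0.32}

```text
clock: 3.0
tool_pos: [0.5409, -0.1954, 0.1678]
tcp_rot: [-0.7, -0.097, 0.7, -0.098]
force: [-0.4, 0.2, 0.2]
width: 0.027
```

```bash
python3 st.py .541 -.195 .165 -74; python3 - <<'E'
from plant import arm
import cv2
for n,b in(("side",(150,260,210,330)),):
    f=arm.grab_frame(n)["image"][b[0]:b[1],b[2]:b[3]];cv2.imwrite(f"pics/{n}2.png",cv2.resize(f,None,fx=5,fy=5,interpolation=cv2.INTER_CUBIC))
E
```

```text
t3.00 pos [ 0.54094 -0.19539  0.16782] yaw -74.12 axis [ 1.0e-04 -1.2e-03 -1.0e+00] F [-0.44  0.19  0.2 ] M [ 0.006  0.001 -0.026] w 0.0270 j6 0.738
slide [ 0.0028 -0.0004 -0.0002] rot [-0.12  0.01 -0.07]
```

View pics/side2.png

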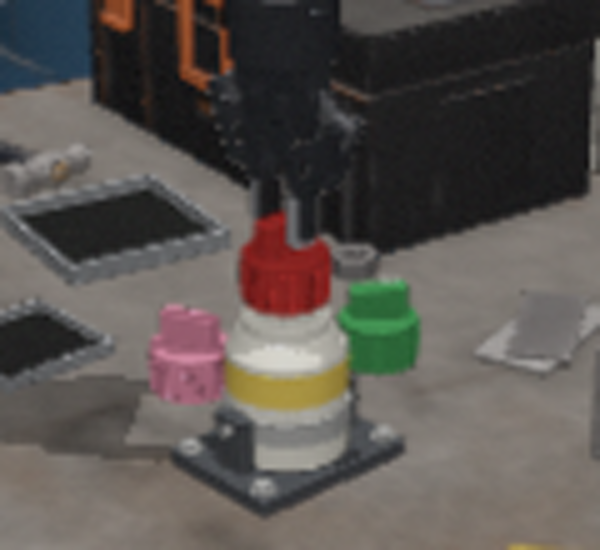

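>>> carry_out:
  targets:
    - {"slide": [0, 0, 0], "rot": [0, 0, 0], "fingers": 0.26}
    - {"slide": [0, 0, 0], "rot": [0, 0, 0], "fingers": 0.24}
    - {"slide": [0, 0, 0], "rot": [0, 0, 0], "fingers": 0.24}
  force: 20

```text
clock: 3.35
tool_pos: [0.5416, -0.1958, 0.169]
tcp_rot: [0.701, 0.097, -0.7, 0.099]
force: [0.8, 0.5, -0.0]
width: 0.0205
```

```bash
python3 st.py .541 -.195 .165 -74
```

```text
t3.35 pos [ 0.54157 -0.19577  0.16902] yaw -74.12 axis [ 0.0019 -0.0022 -1.    ] F [ 0.8   0.54 -0.03] M [-0.046  0.005  0.028] w 0.0205 j6 0.738
slide [ 0.004  -0.0009  0.0003] rot [-0.12 -0.07 -0.15]
```

>>> carry_out:
  targets:
    - {"slide": [0, 0, 0], "rot": [0, 0, 0], "fingers": 0.22}
    - {"slide": [0, 0, 0], "rot": [0, 0, 0], "fingers": 0.22}
  force: 20

```text
clock: 3.55
tool_pos: [0.5418, -0.1959, 0.1694]
tcp_rot: [0.701, 0.097, -0.7, 0.099]
force: [-0.4, -0.0, -0.2]
width: 0.0186
```

```bash
python3 st.py .541 -.195 .165 -74
```

```text
t3.55 pos [ 0.54178 -0.19594  0.16943] yaw -74.13 axis [ 0.0026 -0.0026 -1.    ] F [-0.39 -0.03 -0.18] M [ 0.062  0.015 -0.005] w 0.0186 j6 0.738
slide [ 0.0044 -0.0011  0.0005] rot [-0.12 -0.1  -0.19]
```

>>> carry_out:
  targets:
    - {"slide": [0.002, -0.0003, 0.0], "rot": [0, -0.1, -0.1], "fingers": 0.22}
    - {"slide": [0.002, 0, 0.0], "rot": [0, 0, -0.1], "fingers": 0.22}
    - {"slide": [0.002, 0, 0.0], "rot": [0, 0, 0], "fingers": 0.2}
    - {"slide": [0.0005, 0, 0], "rot": [0, 0, 0], "fingers": 0.19}
  force: 20

```text
clock: 3.95
tool_pos: [0.5418, -0.1948, 0.1629]
tcp_rot: [0.7, 0.098, -0.7, 0.097]
force: [-1.4, 1.2, 3.4]
width: 0.0163
```

```bash
python3 st.py .541 -.195 .165 -74
```

```text
t3.95 pos [ 0.5418  -0.19483  0.16294] yaw -74.12 axis [-2.e-04  2.e-03 -1.e+00] F [-1.41  1.25  3.37] M [ 0.27   0.293 -0.012] w 0.0163 j6 0.737
slide [-0.0021 -0.0001  0.0008] rot [-0.12 -0.02  0.11]
```

>>> carry_out:
  targets:
    - {"slide": [0.0002, 0, 0], "rot": [0, 0, 0], "fingers": 0.1}
    - {"slide": [0.0002, 0, 0], "rot": [0, 0, 0], "fingers": 0.1}
  force: 50

```text
clock: 4.15
tool_pos: [0.5418, -0.1949, 0.1631]
tcp_rot: [-0.7, -0.098, 0.7, -0.097]
force: [-1.7, 2.0, 2.2]
width: 0.015
```

```bash
python3 st.py .541 -.195 .165 -74
```

```text
t4.15 pos [ 0.5418  -0.19487  0.16313] yaw -74.11 axis [-3.0e-04  1.7e-03 -1.0e+00] F [-1.65  1.97  2.25] M [ 0.259  0.273 -0.051] w 0.0150 j6 0.737
slide [-0.0019 -0.0001  0.0008] rot [-0.11 -0.01  0.1 ]
```

>>> carry_out:
  targets:
    - {"slide": [0.001, 0, 0], "rot": [0, 0, 0], "fingers": 0.1}
    - {"slide": [0.001, 0, 0], "rot": [0, 0, 0], "fingers": 0.1}
  force: 60

```text
clock: 4.35
tool_pos: [0.5419, -0.1949, 0.1624]
tcp_rot: [0.7, 0.098, -0.7, 0.097]
force: [-2.7, 2.5, 7.8]
width: 0.0145
```

```bash
python3 st.py .541 -.195 .165 -74
```

```text
t4.35 pos [ 0.54188 -0.19486  0.16235] yaw -74.10 axis [-2.0e-04  1.4e-03 -1.0e+00] F [-2.67  2.48  7.8 ] M [ 0.457  0.594 -0.015] w 0.0145 j6 0.737
slide [-0.0026 -0.0001  0.0009] rot [-0.1  -0.01  0.08]
```

>>> carry_out:
  targets:
    - {"slide": [0.001, 0, 0], "rot": [0, 0, 0], "fingers": 0.1}
    - {"slide": [0.001, 0, 0], "rot": [0, 0, 0], "fingers": 0.1}
  force: 60

```text
clock: 4.55
tool_pos: [0.5419, -0.1949, 0.1617]
tcp_rot: [-0.7, -0.098, 0.7, -0.097]
force: [-1.8, 3.1, 6.7]
width: 0.0148
```

```bash
python3 st.py .541 -.195 .165 -74
```

```text
t4.55 pos [ 0.54186 -0.19488  0.16172] yaw -74.10 axis [-2.0e-04  1.3e-03 -1.0e+00] F [-1.83  3.06  6.74] M [ 0.464  0.554 -0.018] w 0.0148 j6 0.737
slide [-0.0033 -0.0001  0.0009] rot [-0.1  -0.01  0.08]
```

>>> carry_out:
  targets:
    - {"slide": [0.0015, 0, 0], "rot": [0, 0, 0], "fingers": 0.1}
    - {"slide": [0.0015, 0, 0], "rot": [0, 0, 0], "fingers": 0.1}
    - {"slide": [0.0015, 0, 0], "rot": [0, 0, 0], "fingers": 0.1}

```text
clock: 4.85
tool_pos: [0.5419, -0.1949, 0.1596]
tcp_rot: [-0.7, -0.098, 0.7, -0.097]
force: [-3.6, 2.1, 8.0]
width: 0.0147
```

```bash
python3 st.py .541 -.195 .165 -74
```

```text
t4.85 pos [ 0.54188 -0.19487  0.15961] yaw -74.09 axis [-3.0e-04  1.1e-03 -1.0e+00] F [-3.58  2.15  8.01] M [ 0.492  0.603 -0.027] w 0.0147 j6 0.738
slide [-0.0054 -0.0001  0.0009] rot [-0.09 -0.    0.06]
```

>>> carry_out:
  targets:
    - {"slide": [0.0015, 0, 0], "rot": [0, 0, 0], "fingers": 0.1}
    - {"slide": [0.0015, 0, 0], "rot": [0, 0, 0], "fingers": 0.1}

```text
clock: 5.05
tool_pos: [0.5419, -0.1949, 0.1583]
tcp_rot: [-0.7, -0.098, 0.7, -0.098]
force: [-3.5, 3.0, 7.6]
width: 0.0148
```

```bash
python3 st.py .541 -.195 .165 -74
```

```text
t5.05 pos [ 0.54188 -0.19486  0.15835] yaw -74.09 axis [-3.e-04  9.e-04 -1.e+00] F [-3.45  3.05  7.59] M [ 0.536  0.631 -0.072] w 0.0148 j6 0.738
slide [-0.0067 -0.0001  0.0009] rot [-0.09  0.    0.05]
```

>>> carry_out:
  targets:
    - {"slide": [0.0013, 0, 0], "rot": [0, 0, 0], "fingers": 0.1}
    - {"slide": [0.0013, 0, 0], "rot": [0, 0, 0], "fingers": 0.1}

```text
clock: 5.25
tool_pos: [0.5419, -0.1948, 0.1576]
tcp_rot: [-0.7, -0.098, 0.7, -0.098]
force: [-3.7, 2.8, 9.1]
width: 0.0147
```

>>> carry_out:
  targets:
    - {"slide": [0.0013, 0, 0], "rot": [0, 0, 0], "fingers": 0.1}
    - {"slide": [0.0013, 0, 0], "rot": [0, 0, 0], "fingers": 0.1}

```text
clock: 5.45
tool_pos: [0.5419, -0.1948, 0.157]
tcp_rot: [-0.7, -0.098, 0.7, -0.098]
force: [-3.5, 3.4, 9.1]
width: 0.0145
```

```bash
python3 st.py .541 -.195 .165 -74
```

```text
t5.45 pos [ 0.54188 -0.19485  0.15701] yaw -74.08 axis [-4.e-04  6.e-04 -1.e+00] F [-3.51  3.38  9.12] M [ 0.576  0.706 -0.052] w 0.0145 j6 0.738
slide [-0.008  -0.0001  0.0009] rot [-0.08  0.01  0.04]
```

>>> carry_out:
  targets:
    - {"slide": [0.0018, 0, 0], "rot": [0, 0, 0], "fingers": 0.1}
    - {"slide": [0.0018, 0, 0], "rot": [0, 0, 0], "fingers": 0.1}

```text
clock: 5.65
tool_pos: [0.5419, -0.1948, 0.1555]
tcp_rot: [-0.7, -0.098, 0.7, -0.098]
force: [-3.9, 2.8, 8.9]
width: 0.0146
```

>>> carry_out:
  targets:
    - {"slide": [0.0018, 0, 0], "rot": [0, 0, 0], "fingers": 0.1}
    - {"slide": [0.0018, 0, 0], "rot": [0, 0, 0], "fingers": 0.1}

```text
clock: 5.85
tool_pos: [0.5419, -0.1949, 0.1542]
tcp_rot: [-0.7, -0.098, 0.7, -0.098]
force: [-3.6, 2.6, 8.8]
width: 0.0149
```

>>> carry_out:
  targets:
    - {"slide": [0.0018, 0, 0], "rot": [0, 0, 0], "fingers": 0.1}
    - {"slide": [0.0018, 0, 0], "rot": [0, 0, 0], "fingers": 0.1}

```text
clock: 6.05
tool_pos: [0.5419, -0.1948, 0.153]
tcp_rot: [-0.7, -0.098, 0.701, -0.098]
force: [-4.0, 3.2, 10.2]
width: 0.0147
```

```bash
python3 st.py .541 -.195 .165 -74
```

```text
t6.05 pos [ 0.54187 -0.19483  0.15298] yaw -74.06 axis [-8.e-04  0.e+00 -1.e+00] F [-3.97  3.24 10.16] M [ 0.583  0.793 -0.032] w 0.0147 j6 0.738
slide [-0.012  -0.0001  0.0009] rot [-0.06  0.04  0.01]
```

>>> carry_out:
  targets:
    - {"slide": [0.0018, -0.0003, 0.0002], "rot": [0, 0, 0], "fingers": 0.1}
    - {"slide": [0.0018, -0.0003, 0.0002], "rot": [0, 0, 0], "fingers": 0.1}

```text
clock: 6.25
tool_pos: [0.5419, -0.1948, 0.1523]
tcp_rot: [0.7, 0.098, -0.7, 0.099]
force: [-3.7, 2.5, 9.9]
width: 0.0146
```

>>> carry_out:
  targets:
    - {"slide": [0.0018, -0.0003, 0.0002], "rot": [0, 0, 0], "fingers": 0.1}
    - {"slide": [0.0018, -0.0003, 0.0002], "rot": [0, 0, 0], "fingers": 0.1}

```text
clock: 6.45
tool_pos: [0.5419, -0.1948, 0.152]
tcp_rot: [0.701, 0.097, -0.7, 0.099]
force: [-4.9, 2.9, 13.1]
width: 0.0145
```

>>> carry_out:
  targets:
    - {"slide": [0.0018, -0.0003, 0.0002], "rot": [0, 0, 0], "fingers": 0.1}
    - {"slide": [0.0018, -0.0003, 0.0002], "rot": [0, 0, 0], "fingers": 0.1}

```text
clock: 6.65
tool_pos: [0.5419, -0.1948, 0.152]
tcp_rot: [0.701, 0.097, -0.699, 0.1]
force: [-4.2, 2.9, 11.9]
width: 0.0145
```

```bash
python3 st.py .541 -.195 .165 -74
```

```text
t6.65 pos [ 0.54187 -0.19482  0.15199] yaw -74.04 axis [ 0.0032 -0.0038 -1.    ] F [-4.21  2.91 11.92] M [ 0.679  0.931 -0.04 ] w 0.0145 j6 0.739
slide [-0.013  -0.      0.0009] rot [-0.04 -0.11 -0.26]
```

>>> carry_out:
  targets:
    - {"slide": [0.0024, 0, 0], "rot": [0, -0.1, -0.2], "fingers": 0.1}
    - {"slide": [0.0024, 0, 0], "rot": [0, -0.1, -0.2], "fingers": 0.1}

```text
clock: 6.85
tool_pos: [0.542, -0.195, 0.152]
tcp_rot: [-0.7, -0.099, 0.701, -0.098]
force: [-7.8, 5.8, 16.6]
width: 0.0147
```

```bash
python3 st.py .541 -.195 .165 -74
```

```text
t6.85 pos [ 0.54199 -0.19495  0.15199] yaw -74.02 axis [-0.0023  0.0014 -1.    ] F [-7.82  5.81 16.55] M [ 0.852  1.346 -0.069] w 0.0147 j6 0.737
slide [-0.013  -0.0003  0.001 ] rot [-0.02  0.1   0.11]
```

>>> carry_out:
  targets:
    - {"slide": [0.0027, 0, 0], "rot": [0, 0, -0.1], "fingers": 0.1}
    - {"slide": [0.0027, 0, 0], "rot": [0, 0, -0.1], "fingers": 0.1}

```text
clock: 7.05
tool_pos: [0.5421, -0.195, 0.152]
tcp_rot: [-0.699, -0.1, 0.701, -0.097]
force: [-8.6, 5.0, 18.2]
width: 0.0145
```

```bash
python3 st.py .541 -.195 .165 -74
```

```text
t7.05 pos [ 0.54205 -0.195    0.15202] yaw -73.99 axis [-0.0037  0.0042 -1.    ] F [-8.55  4.99 18.2 ] M [ 0.844  1.45  -0.073] w 0.0145 j6 0.735
slide [-0.013  -0.0004  0.001 ] rot [0.01 0.14 0.29]
```

>>> carry_out:
  targets:
    - {"slide": [0.002, 0, 0], "rot": [0, 0.1, 0.2], "fingers": 0.1}
    - {"slide": [0.002, 0, 0], "rot": [-2, 0, 0], "fingers": 0.1}
    - {"slide": [0.002, 0, 0], "rot": [-3, 0, 0], "fingers": 0.1}

```text
clock: 7.35
tool_pos: [0.5428, -0.1956, 0.1519]
tcp_rot: [0.695, 0.13, -0.695, 0.13]
force: [-4.2, 2.6, 11.3]
width: 0.0147
```

```bash
python3 st.py .541 -.195 .165 -74
```

```text
t7.35 pos [ 0.54283 -0.19556  0.15191] yaw -68.83 axis [ 1.e-03 -8.e-04 -1.e+00] F [-4.22  2.59 11.3 ] M [ 0.606  0.762 -0.032] w 0.0147 j6 0.646
slide [-0.0131 -0.0012  0.0015] rot [ 5.17 -0.04 -0.07]
```

>>> carry_out:
  targets:
    - {"slide": [0.0025, 0, 0], "rot": [-3, 0, 0], "fingers": 0.1}
    - {"slide": [0.0025, 0, 0], "rot": [-3, 0, 0], "fingers": 0.1}
    - {"slide": [0.0025, 0, 0], "rot": [-3, 0, 0], "fingers": 0.1}

```text
clock: 7.65
tool_pos: [0.5436, -0.195, 0.1519]
tcp_rot: [0.683, 0.186, -0.681, 0.186]
force: [-7.6, 6.1, 17.3]
width: 0.0145
```

```bash
python3 st.py .542 -.195 .152 -74
```

```text
t7.65 pos [ 0.54357 -0.19505  0.15191] yaw -59.55 axis [ 2.3e-03  1.0e-04 -1.0e+00] F [-7.6   6.14 17.27] M [ 1.074  1.463 -0.383] w 0.0145 j6 0.484
slide [-0.0001 -0.0008  0.0013] rot [14.45 -0.12 -0.05]
```

>>> carry_out:
  targets:
    - {"slide": [0.0022, -0.0007, 0.0003], "rot": [-3, 0, 0], "fingers": 0.1}
    - {"slide": [0.0022, -0.0007, 0.0003], "rot": [-3, 0, 0], "fingers": 0.1}

```text
clock: 7.85
tool_pos: [0.5434, -0.1945, 0.152]
tcp_rot: [0.673, 0.222, -0.67, 0.223]
force: [-3.0, 3.0, 12.9]
width: 0.015
```

```bash
python3 st.py .542 -.195 .152 -74
```

```text
t7.85 pos [ 0.54336 -0.19453  0.15199] yaw -53.33 axis [ 0.0049 -0.0012 -1.    ] F [-3.    2.98 12.88] M [ 0.626  0.871 -0.244] w 0.0150 j6 0.376
slide [-0.     -0.0004  0.0014] rot [20.67 -0.22 -0.19]
```

>>> carry_out:
  targets:
    - {"slide": [0.0024, -0.0006, 0.0004], "rot": [-3, 0, -0.05], "fingers": 0.1}
    - {"slide": [0.0024, -0.0006, 0.0004], "rot": [-3, 0, -0.05], "fingers": 0.1}
    - {"slide": [0.0024, -0.0006, 0.0004], "rot": [-3, 0, -0.05], "fingers": 0.1}

```text
clock: 8.15
tool_pos: [0.5433, -0.1942, 0.152]
tcp_rot: [0.653, 0.275, -0.648, 0.278]
force: [-4.0, 4.8, 13.1]
width: 0.0148
```

```bash
python3 st.py .542 -.195 .152 -74
```

```text
t8.15 pos [ 0.54329 -0.19419  0.152  ] yaw -43.99 axis [ 8.e-03 -6.e-04 -1.e+00] F [-3.97  4.81 13.08] M [ 0.911  1.058 -0.21 ] w 0.0148 j6 0.212
slide [-0.     -0.0004  0.0015] rot [30.01 -0.38 -0.27]
```

>>> carry_out:
  targets:
    - {"slide": [0.0024, -0.0008, 0.0], "rot": [-3, -0.12, -0.12], "fingers": 0.1}
    - {"slide": [0.0024, -0.0008, 0.0], "rot": [-3, -0.12, -0.12], "fingers": 0.1}
    - {"slide": [0.0024, -0.0008, 0.0], "rot": [-3, -0.12, -0.12], "fingers": 0.1}

```text
clock: 8.45
tool_pos: [0.5432, -0.1936, 0.1519]
tcp_rot: [0.627, 0.326, -0.626, 0.33]
force: [-5.2, 3.0, 13.3]
width: 0.0149
```

```bash
python3 st.py .542 -.195 .152 -35
```

```text
t8.45 pos [ 0.54321 -0.19364  0.15195] yaw -34.67 axis [ 0.0031 -0.0043 -1.    ] F [-5.22  3.01 13.31] M [ 0.707  1.078 -0.229] w 0.0149 j6 0.055
slide [-0.0001 -0.0002  0.0018] rot [ 0.33  0.1  -0.29]
```

>>> carry_out:
  targets:
    - {"slide": [0.0024, -0.0008, 0.0], "rot": [-3, 0, -0.1], "fingers": 0.1}
    - {"slide": [0.0024, -0.0008, 0.0], "rot": [-3, 0, -0.1], "fingers": 0.1}
    - {"slide": [0.0024, -0.0008, 0.0], "rot": [-3, 0, -0.1], "fingers": 0.1}

```text
clock: 8.75
tool_pos: [0.5429, -0.1934, 0.1519]
tcp_rot: [-0.598, -0.376, 0.598, -0.38]
force: [-4.1, 3.6, 13.9]
width: 0.0151
```

```bash
python3 st.py .542 -.195 .152 -26
```

```text
t8.75 pos [ 0.54293 -0.19339  0.15194] yaw -25.36 axis [ 0.0028 -0.0044 -1.    ] F [-4.14  3.59 13.86] M [ 0.703  0.976 -0.251] w 0.0151 j6 -0.107
slide [-0.0001 -0.0002  0.0019] rot [ 0.64  0.16 -0.25]
```

>>> carry_out:
  targets:
    - {"slide": [0.0024, -0.0008, -0.0002], "rot": [-3, 0.05, -0.1], "fingers": 0.1}
    - {"slide": [0.0024, -0.0008, -0.0002], "rot": [-3, 0.05, -0.1], "fingers": 0.1}
    - {"slide": [0.0024, -0.0008, -0.0002], "rot": [-3, 0.05, -0.1], "fingers": 0.1}

```text
clock: 9.05
tool_pos: [0.5427, -0.1934, 0.152]
tcp_rot: [0.565, 0.424, -0.565, 0.427]
force: [-4.8, 2.9, 15.0]
width: 0.0144
```

```bash
python3 st.py .542 -.195 .152 -11
```

```text
t9.05 pos [ 0.5427  -0.19344  0.15195] yaw -16.05 axis [ 0.0032 -0.0036 -1.    ] F [-4.76  2.85 14.98] M [ 0.614  0.951 -0.181] w 0.0144 j6 -0.271
slide [-0.     -0.0002  0.0017] rot [-5.05  0.16 -0.23]
```

>>> carry_out:
  targets:
    - {"slide": [0.0024, -0.0007, -0.0002], "rot": [-2.7, 0.05, -0.1], "fingers": 0.1}
    - {"slide": [0.0022, -0.0007, -0.0002], "rot": [-2.5, 0.05, -0.1], "fingers": 0.1}

```text
clock: 9.25
tool_pos: [0.5426, -0.1936, 0.152]
tcp_rot: [0.544, 0.45, -0.544, 0.453]
force: [-3.7, 2.9, 11.4]
width: 0.0147
```

```bash
python3 st.py .542 -.195 .152 -11
```

```text
t9.25 pos [ 0.54264 -0.19362  0.15196] yaw -10.65 axis [ 0.0032 -0.0034 -1.    ] F [-3.68  2.87 11.43] M [ 0.555  0.793 -0.208] w 0.0147 j6 -0.365
slide [-0.     -0.0004  0.0015] rot [ 0.35  0.16 -0.22]
```

>>> carry_out:
  targets:
    - {"slide": [-0.001, 0, 0], "rot": [0, 0, 0], "fingers": 0.1}
    - {"slide": [-0.002, 0, 0], "rot": [0, 0, 0], "fingers": 0.1}
    - {"slide": [-0.002, 0, 0], "rot": [0, 0, 0], "fingers": 0.1}

```text
clock: 9.55
tool_pos: [0.5426, -0.1936, 0.1596]
tcp_rot: [0.544, 0.45, -0.544, 0.453]
force: [-2.0, 2.2, 4.8]
width: 0.0147
```

```bash
python3 st.py .542 -.195 .152 -11
```

```text
t9.55 pos [ 0.54257 -0.19361  0.15956] yaw -10.59 axis [ 0.0031 -0.0035 -1.    ] F [-2.    2.22  4.81] M [ 0.441  0.49  -0.032] w 0.0147 j6 -0.366
slide [ 0.0076 -0.0003  0.0015] rot [ 0.41  0.16 -0.21]
```

>>> carry_out:
  targets:
    - {"slide": [-0.002, 0, 0], "rot": [0, 0, 0], "fingers": 0.1}
    - {"slide": [-0.002, 0, 0], "rot": [0, 0, 0], "fingers": 0.1}

```text
clock: 9.75
tool_pos: [0.5425, -0.1936, 0.1645]
tcp_rot: [0.544, 0.45, -0.544, 0.453]
force: [-1.2, 2.5, 4.8]
width: 0.0151
```

```bash
python3 st.py .542 -.195 .152 -11
```

```text
t9.75 pos [ 0.54253 -0.19361  0.16448] yaw -10.58 axis [ 0.0031 -0.0036 -1.    ] F [-1.17  2.51  4.8 ] M [ 0.391  0.369 -0.037] w 0.0151 j6 -0.366
slide [ 0.0125 -0.0003  0.0014] rot [ 0.42  0.17 -0.22]
```

>>> carry_out:
  targets:
    - {"slide": [-0.003, 0, 0], "rot": [0, 0, 0], "fingers": 0.1}
    - {"slide": [-0.003, 0, 0], "rot": [0, 0, 0], "fingers": 0.1}

```text
clock: 9.95
tool_pos: [0.5424, -0.1937, 0.1704]
tcp_rot: [-0.544, -0.45, 0.544, -0.453]
force: [0.1, -0.4, -1.5]
width: 0.0144
```

```bash
python3 st.py .542 -.195 .152 -11; python3 - <<'E'
from plant import arm
import cv2
for n,b in(("side",(150,260,210,330)),):
    f=arm.grab_frame(n)["image"][b[0]:b[1],b[2]:b[3]];cv2.imwrite(f"pics/{n}3.png",cv2.resize(f,None,fx=5,fy=5,interpolation=cv2.INTER_CUBIC))
E
```

```text
t9.95 pos [ 0.54241 -0.19371  0.17038] yaw -10.58 axis [ 0.003  -0.0038 -1.    ] F [ 0.06 -0.37 -1.53] M [0.039 0.047 0.022] w 0.0144 j6 -0.367
slide [ 0.0184 -0.0002  0.0013] rot [ 0.41  0.18 -0.21]
```

View pics/side3.png

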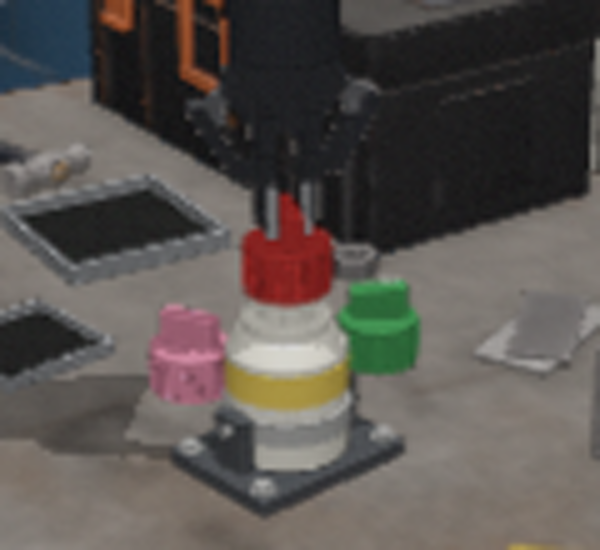

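>>> carry_out:
  targets:
    - {"slide": [-0.006, 0, 0], "rot": [0, 0, 0], "fingers": 0.1}
    - {"slide": [-0.008, 0, 0], "rot": [0, 0, 0], "fingers": 0.1}
    - {"slide": [-0.01, 0, 0], "rot": [0, 0, 0], "fingers": 0.1}
    - {"slide": [-0.01, 0, 0], "rot": [0, 0, 0], "fingers": 0.1}
    - {"slide": [-0.01, 0, 0], "rot": [0, 0, 0], "fingers": 0.1}
    - {"slide": [-0.005, 0, 0], "rot": [0, 0, 0], "fingers": 0.1}

```text
clock: 10.6
tool_pos: [0.5421, -0.1941, 0.2224]
tcp_rot: [-0.544, -0.45, 0.544, -0.454]
force: [-1.0, -0.1, -0.9]
width: 0.0145
```

```bash
python3 st.py .566 .2215 .23 -11; python3 - <<'E'
from plant import arm
import cv2
for n,b in(("side",(120,260,200,340)),):
    f=arm.grab_frame(n)["image"][b[0]:b[1],b[2]:b[3]];cv2.imwrite(f"pics/{n}4.png",cv2.resize(f,None,fx=4,fy=4,interpolation=cv2.INTER_CUBIC))
E
```

```text
t10.60 pos [ 0.54215 -0.19411  0.22239] yaw -10.60 axis [ 0.0028 -0.0047 -1.    ] F [-1.05 -0.15 -0.91] M [ 0.055 -0.058  0.067] w 0.0145 j6 -0.367
slide [-0.0095 -0.053  -0.4129] rot [ 0.4   0.23 -0.21]
```

View pics/side4.png

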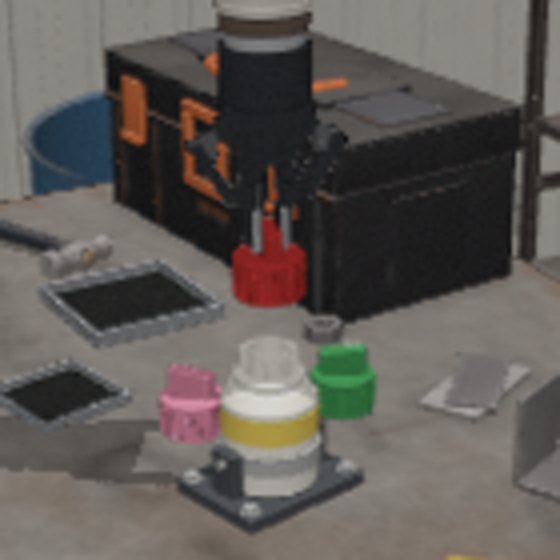

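The side view shows the cap in the fingers at crop position (270,265), clear of the open neck at (270,350). Next I'll carry it to the tray.

>>> carry_out:
  targets:
    - {"slide": [-0.002, -0.002, -0.015], "rot": [0, 0.05, -0.05], "fingers": 0.1}
    - {"slide": [-0.002, -0.004, -0.028], "rot": [0, 0.05, -0.05], "fingers": 0.1}
    - {"slide": [-0.001, -0.004, -0.028], "rot": [0, 0.05, -0.05], "fingers": 0.1}
    - {"slide": [0, -0.004, -0.028], "rot": [0, 0, 0], "fingers": 0.1}
    - {"slide": [0, -0.004, -0.028], "rot": [0, 0, 0], "fingers": 0.1}
    - {"slide": [0, -0.004, -0.028], "rot": [0, 0, 0], "fingers": 0.1}
    - {"slide": [0, -0.004, -0.028], "rot": [0, 0, 0], "fingers": 0.1}
    - {"slide": [0, -0.004, -0.028], "rot": [0, 0, 0], "fingers": 0.1}
    - {"slide": [0, -0.004, -0.028], "rot": [0, 0, 0], "fingers": 0.1}
    - {"slide": [0, -0.004, -0.028], "rot": [0, 0, 0], "fingers": 0.1}
    - {"slide": [0, -0.004, -0.028], "rot": [0, 0, 0], "fingers": 0.1}
    - {"slide": [0, -0.004, -0.028], "rot": [0, 0, 0], "fingers": 0.1}
    - {"slide": [0, -0.003, -0.028], "rot": [0, 0, 0], "fingers": 0.1}
    - {"slide": [0, -0.002, -0.02], "rot": [0, 0, 0], "fingers": 0.1}
    - {"slide": [0, 0, -0.01], "rot": [0, 0, 0], "fingers": 0.1}
    - {"slide": [0, 0, 0], "rot": [0, 0, 0], "fingers": 0.1}

```text
clock: 12.25
tool_pos: [0.5537, 0.2199, 0.224]
tcp_rot: [-0.541, -0.456, 0.545, -0.45]
force: [0.1, -0.6, -1.2]
width: 0.0149
```

```bash
python3 st.py .566 .2215 .12 -11
```

```text
t12.25 pos [0.55368 0.21986 0.22403] yaw -10.33 axis [-0.0098  0.0042 -0.9999] F [ 0.06 -0.61 -1.19] M [ 0.019  0.047 -0.002] w 0.0149 j6 0.352
slide [ 0.1039  0.0129 -0.0036] rot [ 0.67 -0.13  0.6 ]
```

>>> carry_out:
  targets:
    - {"slide": [0.01, 0.003, 0], "rot": [0, -0.05, 0.2], "fingers": 0.1}
    - {"slide": [0.02, 0.004, 0], "rot": [0, -0.05, 0.2], "fingers": 0.1}
    - {"slide": [0.02, 0.004, 0], "rot": [0, 0, 0.2], "fingers": 0.1}
    - {"slide": [0.02, 0.002, 0], "rot": [0, 0, 0], "fingers": 0.1}
    - {"slide": [0.015, 0, 0], "rot": [0, 0, 0], "fingers": 0.1}
    - {"slide": [0.01, 0, 0], "rot": [0, 0, 0], "fingers": 0.1}
    - {"slide": [0, 0, 0], "rot": [0, 0, 0], "fingers": 0.1}

```text
clock: 12.95
tool_pos: [0.5663, 0.2107, 0.1216]
tcp_rot: [-0.544, -0.451, 0.546, -0.451]
force: [0.3, -0.0, -0.5]
width: 0.0149
```

```bash
python3 st.py .566 .2215 .06 -11; python3 - <<'E'
from plant import arm
import cv2
for n,b in(("side",(100,240,180,320)),("top",(160,240,160,300))):
    f=arm.grab_frame(n)["image"][b[0]:b[1],b[2]:b[3]];cv2.imwrite(f"pics/{n}5.png",cv2.resize(f,None,fx=4,fy=4,interpolation=cv2.INTER_CUBIC))
E
```

```text
t12.95 pos [0.56628 0.21065 0.12157] yaw -10.73 axis [-0.0015 -0.0028 -1.    ] F [ 0.29 -0.04 -0.53] M [-0.023  0.013  0.009] w 0.0149 j6 0.346
slide [ 0.0615 -0.0022 -0.0108] rot [0.27 0.17 0.06]
```

View pics/side5.png

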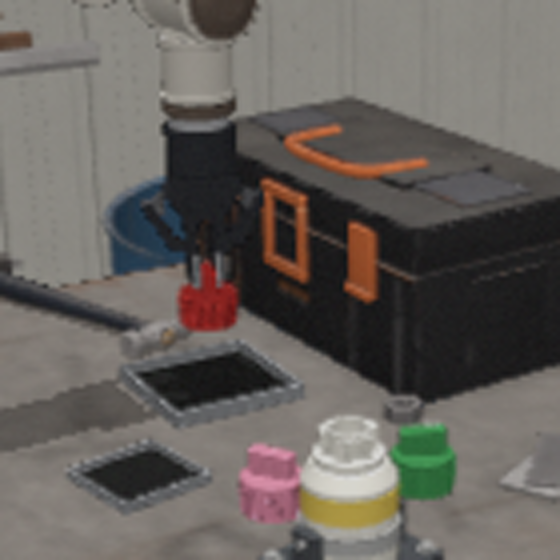

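View pics/top5.png

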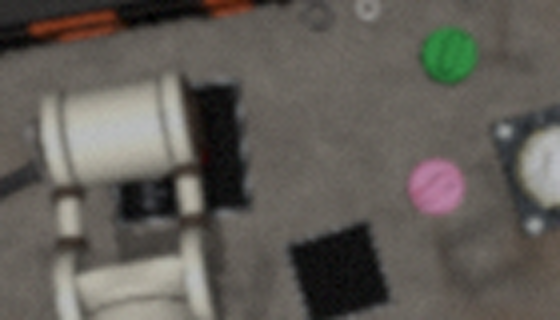

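The side view shows the cap at crop position (208,303), upright above the tray, whose centre is at (210,380). The top view is hidden by the arm. I'll lower it.

>>> carry_out:
  targets:
    - {"slide": [0.008, -0.001, -0.005], "rot": [0, 0.08, 0], "fingers": 0.1}
    - {"slide": [0.012, -0.001, -0.005], "rot": [0, 0.08, 0], "fingers": 0.1}
    - {"slide": [0.012, 0, 0], "rot": [0, 0, 0], "fingers": 0.1}
    - {"slide": [0.012, 0, 0], "rot": [0, 0, 0], "fingers": 0.1}
    - {"slide": [0.008, 0, 0], "rot": [0, 0, 0], "fingers": 0.1}
    - {"slide": [0.004, 0, 0], "rot": [0, 0, 0], "fingers": 0.1}
    - {"slide": [0, 0, 0], "rot": [0, 0, 0], "fingers": 0.1}

```text
clock: 13.75
tool_pos: [0.569, 0.2228, 0.0647]
tcp_rot: [0.546, 0.45, -0.542, 0.452]
force: [0.1, 0.3, -0.8]
width: 0.0148
```

```bash
python3 st.py .566 .2215 .045 -11
```

```text
t13.75 pos [0.56899 0.22279 0.06472] yaw -10.68 axis [ 0.006   0.0014 -1.    ] F [ 0.14  0.31 -0.76] M [-0.008 -0.021 -0.042] w 0.0148 j6 0.362
slide [ 0.0197 -0.0028  0.0019] rot [ 0.32 -0.15 -0.32]
```

>>> carry_out:
  targets:
    - {"slide": [0.004, -0.001, 0], "rot": [0, -0.07, -0.15], "fingers": 0.1}
    - {"slide": [0.004, -0.001, 0], "rot": [0, -0.07, -0.15], "fingers": 0.1}
    - {"slide": [0.003, 0, 0], "rot": [0, 0, 0], "fingers": 0.1}
    - {"slide": [0.002, 0, 0], "rot": [0, 0, 0], "fingers": 0.1}

```text
clock: 14.15
tool_pos: [0.568, 0.2232, 0.052]
tcp_rot: [0.545, 0.451, -0.544, 0.452]
force: [-0.8, -0.3, -0.0]
width: 0.0145
```

```bash
python3 st.py .566 .2215 .043 -11
```

```text
t14.15 pos [0.56802 0.22325 0.05201] yaw -10.70 axis [ 2.5e-03  3.0e-04 -1.0e+00] F [-0.82 -0.28 -0.02] M [ 0.04   0.031 -0.013] w 0.0145 j6 0.364
slide [ 0.009  -0.0017  0.0021] rot [ 0.3  -0.04 -0.14]
```

>>> carry_out:
  targets:
    - {"slide": [0.002, 0, 0], "rot": [0, 0, 0], "fingers": 0.1}
    - {"slide": [0.0015, 0, 0], "rot": [0, 0, 0], "fingers": 0.1}

```text
clock: 14.35
tool_pos: [0.5682, 0.2233, 0.0484]
tcp_rot: [0.545, 0.451, -0.544, 0.452]
force: [-0.4, -0.4, -1.6]
width: 0.0149
```

```bash
python3 st.py .566 .2215 .043 -11
```

```text
t14.35 pos [0.56821 0.22327 0.04843] yaw -10.70 axis [ 2.9e-03  4.0e-04 -1.0e+00] F [-0.39 -0.45 -1.56] M [ 0.004 -0.017  0.025] w 0.0149 j6 0.364
slide [ 0.0054 -0.0019  0.0022] rot [ 0.3  -0.05 -0.16]
```

>>> carry_out:
  targets:
    - {"slide": [0.0015, 0, 0], "rot": [0, 0, -0.1], "fingers": 0.1}
    - {"slide": [0.0012, 0, 0], "rot": [0, 0, -0.05], "fingers": 0.1}

```text
clock: 14.55
tool_pos: [0.5684, 0.2233, 0.0457]
tcp_rot: [0.545, 0.451, -0.544, 0.451]
force: [-0.4, -0.1, -0.8]
width: 0.0148
```

>>> carry_out:
  targets:
    - {"slide": [0.001, 0, 0], "rot": [0, 0, 0], "fingers": 0.1}

```text
clock: 14.65
tool_pos: [0.5684, 0.2233, 0.0446]
tcp_rot: [0.545, 0.451, -0.544, 0.451]
force: [-0.3, 0.3, -1.3]
width: 0.0153
```

>>> carry_out:
  targets:
    - {"slide": [0.001, 0, 0], "rot": [0, 0, 0], "fingers": 0.1}

```text
clock: 14.75
tool_pos: [0.5685, 0.2233, 0.0435]
tcp_rot: [0.545, 0.451, -0.544, 0.451]
force: [0.4, -0.8, 3.1]
width: 0.0148
```

>>> carry_out:
  targets:
    - {"slide": [0.0008, 0, 0], "rot": [0, 0, 0], "fingers": 0.1}

```text
clock: 14.85
tool_pos: [0.5685, 0.2233, 0.0435]
tcp_rot: [0.545, 0.451, -0.544, 0.451]
force: [-4.5, -0.5, 9.3]
width: 0.0149
```

```bash
python3 st.py .566 .2215 .043 -11
```

```text
t14.85 pos [0.56855 0.22335 0.04352] yaw -10.69 axis [ 4.e-04  1.e-03 -1.e+00] F [-4.54 -0.53  9.35] M [-0.199  0.777 -0.047] w 0.0149 j6 0.362
slide [ 0.0005 -0.0022  0.0023] rot [ 0.31 -0.06 -0.01]
```

>>> carry_out:
  targets:
    - {"slide": [0, 0, 0], "rot": [0, 0, 0], "fingers": 0.15}
    - {"slide": [0, 0, 0], "rot": [0, 0, 0], "fingers": 0.2}
    - {"slide": [0, 0, 0], "rot": [0, 0, 0], "fingers": 0.25}
    - {"slide": [0, 0, 0], "rot": [0, 0, 0], "fingers": 0.3}
    - {"slide": [0, 0, 0], "rot": [0, 0, 0], "fingers": 0.35}
  force: 20

```text
clock: 15.35
tool_pos: [0.5692, 0.2234, 0.044]
tcp_rot: [0.545, 0.451, -0.544, 0.451]
force: [0.2, -0.0, -0.0]
width: 0.0304
```

```bash
python3 st.py .566 .2215 .043 -11
```

```text
t15.35 pos [0.56921 0.22344 0.04395] yaw -10.69 axis [ 0.0021  0.0012 -1.    ] F [ 0.22 -0.03 -0.05] M [-0.008 -0.021 -0.058] w 0.0304 j6 0.362
slide [ 0.0009 -0.0028  0.0025] rot [ 0.31 -0.09 -0.1 ]
```

>>> carry_out:
  targets:
    - {"slide": [-0.004, 0, 0], "rot": [0, 0, 0], "fingers": 0.4}
    - {"slide": [-0.008, 0, 0], "rot": [0, 0, 0], "fingers": 0.4}
    - {"slide": [-0.01, 0, 0], "rot": [0, 0, 0], "fingers": 0.4}
    - {"slide": [-0.015, 0, 0], "rot": [0, 0, 0], "fingers": 0.4}
    - {"slide": [-0.02, 0, 0], "rot": [0, 0, 0], "fingers": 0.4}
    - {"slide": [-0.025, 0, 0], "rot": [0, 0, 0], "fingers": 0.4}
    - {"slide": [-0.025, 0, 0], "rot": [0, 0, 0], "fingers": 0.4}
    - {"slide": [-0.025, 0, 0], "rot": [0, 0, 0], "fingers": 0.4}
    - {"slide": [-0.02, 0, 0.01], "rot": [0, 0, 0], "fingers": 0.4}
    - {"slide": [-0.01, -0.01, 0.02], "rot": [0, 0, 0], "fingers": 0.4}
    - {"slide": [0, -0.015, 0.03], "rot": [0, 0, 0], "fingers": 0.4}
    - {"slide": [0, -0.015, 0.03], "rot": [0, 0, 0], "fingers": 0.4}
    - {"slide": [0, -0.015, 0.03], "rot": [0, 0, 0], "fingers": 0.4}
    - {"slide": [0, -0.01, 0.03], "rot": [0, 0, 0], "fingers": 0.4}
    - {"slide": [0, 0, 0.02], "rot": [0, 0, 0], "fingers": 0.4}
    - {"slide": [0, 0, 0.01], "rot": [0, 0, 0], "fingers": 0.4}
    - {"slide": [0, 0, 0], "rot": [0, 0, 0], "fingers": 0.4}
    - {"slide": [0, 0, 0], "rot": [0, 0, 0], "fingers": 0.4}

```text
clock: 17.15
tool_pos: [0.4727, 0.0541, 0.2347]
tcp_rot: [0.553, 0.445, -0.535, 0.458]
force: [0.4, 0.6, -0.4]
width: 0.034
```

```bash
python3 st.py .566 .2215 .043 -11; python3 - <<'E'
from plant import arm
import cv2
for n,b in(("side",(110,250,180,320)),("top",(130,250,100,330))):
    f=arm.grab_frame(n)["image"][b[0]:b[1],b[2]:b[3]];cv2.imwrite(f"pics/{n}6.png",cv2.resize(f,None,fx=3.4,fy=3.4,interpolation=cv2.INTER_CUBIC))
E
```

```text
t17.15 pos [0.47265 0.05413 0.2347 ] yaw -10.58 axis [ 0.0307  0.002  -0.9995] F [ 0.43  0.65 -0.4 ] M [-0.002 -0.032 -0.026] w 0.0340 j6 0.038
slide [ 0.1948  0.0553 -0.1802] rot [ 0.43 -0.44 -1.7 ]
```

View pics/side6.png

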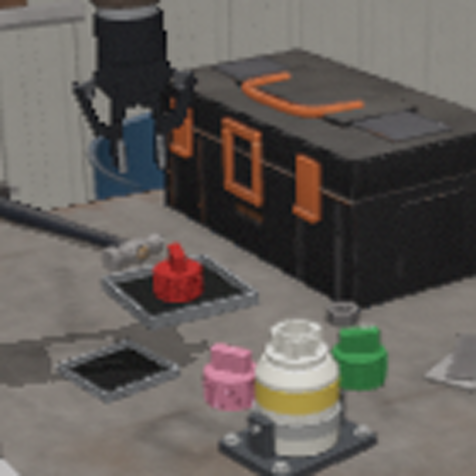

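View pics/top6.png

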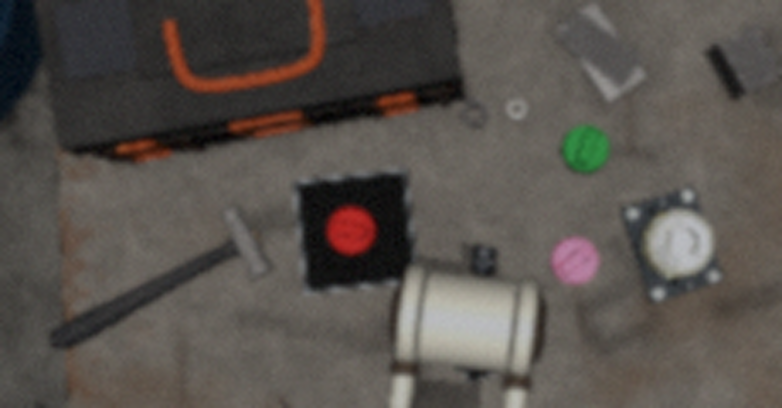

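The cap stands upright with its bar up near the tray centre, at top crop (350,231) and side crop (178,278). The canister is open, the other things haven't moved, and the gripper is clear. I'll hand it in.

```bash
python3 -c "
from plant import arm
print(arm.finish_job())"
```

```text
the job is handed in; nothing more can be done
None
```

The canister is open and its red cap is in the larger grey tray, standing flat with the grip bar upwards. I handed the job in at about 17 s of the 64 s allowed; the hand-in gave no verdict.

- **Pressing:** I gripped the bar and pushed the cap down about 10.5 mm until it met a firm stop. The cap probably rested lightly on the collar there, because the stop is where the collar would be.
- **Turning:** I turned it 63° anticlockwise, keeping it pressed. The push read 11–17 N during the turn, a few times below the suggested 15 N but always above the spring's force.
- **Forces:** The highest I read was about 18 N down with 10 N sideways, roughly 21 N together and well under 36 N. I read forces only every few moves, so a brief peak between readings could have gone unseen.
- **Placing:** The cap lifted off freely. I lowered it until it touched the tray floor, where the last small step pressed it down with about 9 N before I let go.

The final pictures from both cameras show the cap upright near the tray's centre and the neck open. The gripper is clear, and the hammer, the other caps and the small tray look unmoved. I did not look closely at the pliers and nuts at the end, but the arm never went near them. No check failed. The two cameras disagreed by about 2 mm on the cap's position, so I closed the fingers slowly and checked by touch.

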